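Open the child-resistant consolidant bottle

TASK

Open the amber bottle in the bench holder: press its white child-resistant cap down and keep it down while turning it counter-clockwise, regripping as often as needed, until it comes to its stop, forcing neither the press nor the stop. Then lift the cap off and put it down gently, without dropping it, the same way up, in the middle of the square white dish. Leave the other things on the bench where they are.

Things in the scene. Friction and masses are not known exactly. Their poses are not given: they have to be found in the camera images.
- bottle: amber bottle clamped in a grey holder fixed to the bench; origin on the bench at the bottle's axis, z up. Holder base 130 x 130 x 22 mm, four steel posts to 71 mm high; bottle body 76 mm across up to 94 mm high, narrowing to a glass collar 49 mm across whose top is 124 mm up. It cannot turn or sink. Under the cap are a sprung pin, a toothed ring and three catches that hold the cap's lip.
- neck (a point): point on the bottle's axis where the closed cap's underside sits at rest, 130 mm above the bench. At the stop, turn back about 5 degrees before lifting: under twist the teeth bind and hold the cap down
- cap: white ribbed cap, 50 mm across, 34 mm tall, about 60 g, red mark on top; origin centre of its underside, z up. Loose, but held by the catches. A spring carries it: about 5 N is felt as soon as it is pressed, 1 N more per mm, about 10 N at 5.5 mm; hard stop on the glass collar at 5.8 mm. Unpressed it only ratchets round idly. Freed, it lifts straight off; 30 mm up clears the neck.
- cap_top (a point): centre of the cap's top, 34 mm above its underside. Pressed 2.5 mm, the cap's 8 inner teeth (45 degrees apart) meet those of the inner ring. Tooth on tooth, it goes no deeper until turned a little further, up to 45 degrees; then it sinks in and must be pressed after. A steady press of 12 to 16 N is right. Let up for a new grip, the ring keeps its place.
- inner_ring (a point): centre of the toothed ring inside the cap, 17 mm above the neck point. Engaged, turning counter-clockwise (seen from above) takes 0.2 to 0.3 N m. Its start is hidden: 0.6 to 1.2 rad of engaged turning bring it to a hard stop, where resistance rises steeply; the catches let go only 0.05 to 0.2 rad before it. Limit: 150 N between cap and bottle, pressing, pulling, or at the teeth (about 0.9 N m).
- dish: square white dish fixed to the bench, 140 x 140 mm outside, 12 mm high, walls 4 mm, floor about 4 mm thick; origin on the bench under its centre
- dish_in (a point): centre of the dish's inner floor
- horn: bystander: corroded copper-green bronze horn fragment about 135 mm long, lying; origin under its middle
- beaker: bystander: clear glass beaker 64 mm across, 80 mm tall; origin centre of its underside
- jar: bystander: small jar 56 mm across, 70 mm tall with black lid; origin centre of its underside
- solvent: bystander: amber bottle 60 mm across, 130 mm tall with blue cap, loose; origin centre of its underside
- brush: bystander: yellow-handled brush 170 mm long, lying; origin at its middle underside
- spatula: bystander: steel spatula 190 mm long, lying; origin at its middle underside
- blower: bystander: blue rubber bulb blower 52 mm across, 88 mm tall; origin centre of its underside
There are look-alikes about, which are no part of the job. Of the things shaped like the cap, the white one is meant.

How it is judged:
By the outcome, as a careful person would: the job done as asked, in the order asked, and still so for the second after the job is handed in, with the robot touching nothing.
It also fails if it takes over 72 s, if anything falls off the work surface, if the arm or the gripper's body presses on something with over 40 N, if the wrist force passes 120 N, or if a joint passes its speed limit or range.

ROBOT

A 6-joint arm with a two-finger parallel gripper is mounted at the origin on the work surface. World frame = base frame: x ahead of the robot, y to its left, z up, the work surface at z = 0. Lengths are in m, angles in rad, forces in N, time in s.
With the tool pointing down it reaches from about 0.25 to 0.8 m from the base axis. Payload 8.5 kg.
Tool frame: the origin (TCP) lies on the centre line of the jaws, within the pads' length; the fingertips stand 19 mm ahead of it and the grasp point (between the pads) is the TCP; z points along the fingers, y is the line along which they close (so a half turn about z gives the same grasp; the last joint's range is limited). The gripper opens to 85 mm and grips with 20 to 120 N. Pads are 22 mm wide; open, the fingers measure 114 mm over their backs; the gripper's body (76 mm by 85 mm) begins 54 mm behind the grasp point. The pads swing forward as they close: fully open they stand 13 mm farther back than shut.
Start: joints at [1.274, 0.238, -0.013, 1.319, 0, 1.571], TCP at [0.154, 0.502, 0.226] pointing down, gripper open.
Joint ranges: [-2.66, 2.66], [-1.03, 1.9], [-1.14, 1.46], [-1.82, 2.27], [-1.45, 1.34], [-3.14, 3.14]. Speed limits (rad/s): [2.22, 2.22, 2.79, 3.14, 3.14, 3.14].

INTERFACE

Orientations are given as a unit quaternion [x, y, z, w].
In Python, from station import robot, eyes gives the robot as it stands.
- The arm moves only by the tool carry_out, never from a script. Its argument "deltas" is a list of rows, each a list of 5 numbers: the opening, from 0 (shut) to 1 (fully open), then the shift along the tool's x, y, z in m, then the turn about the tool's z in rad. In form: [[hand, tx, ty, tz, roll], ...]. A call has 1 to 12 rows; each row shifts and turns the commanded pose from where the row before left it, along the tool's axes as they then stand; what a row does not reach is not made up. A row lasts 1/8 s, in which the tool goes at most 62.5 mm and 10.7 degrees, less where a joint would pass 70% of its speed; a pose out of reach is approached as far as the arm can. A call with a gripper value outside its range is refused whole. The fingers move at their own pace and stop on an object; the grip force is fixed at half the most. Time passes only in rows, so rows that do not move let the fingers close. It gives the time, the measured TCP pose, the force, the opening and the grip force at its end, in the units of the state.
- robot.sense(): the state, without advancing time (a new reading comes with each control period).
- eyes.get_image(name): name is "scene" or "side" or "wrist"; returns the picture (400x640x3 uint8, red, green, blue); there is no depth.
- eyes.camera_info(name): a dict with "fov_y" (degrees; the focal length in pixels is half the picture's height over the tangent of half this angle, whatever the lens; pixels are square), "cx", "cy" (the principal point, pixels), "k1" (the pictures are not rectified: a ray, as slopes to the right and down, at radius r is drawn at 1 + k1 r^2 times it, then the intrinsics apply), "T" (4x4, takes a point from camera to world coordinates). Camera axes: x right, y down, z forward; pixel columns grow to the right and rows downward; lengths in m; the calibration is good to about 2 mm. A picture is of the moment at which its call begins: read the wrist's pose just before it. camera_info takes no time and is no camera call; for the wrist camera it gives the pose at the moment of the call.
- robot.finish_job(): hands the job in; it is judged then, once.
The state is a dict: "clock": time; "qpos": joint angles; "joint_velocities": joint speeds; "tau": joint torques, N m; "tool_pos": TCP position; "eef_rot": TCP orientation; "contact_force": force on the tool from outside, world axes, zero at the start; "torque": the same for the moment, N m; "grip_width": opening from 0.0 (shut) to 1.0 (fully open); "gripper_force": force on a finger pad.
Only numpy, scipy, OpenCV 4.12 (cv2) and the standard library are available. Lean on these libraries where they do the work, as an engineer would, in place of code of your own. Each camera call takes 0.05 s, during which the arm holds its last target. There are 200 camera calls.

## Working session

There is one attempt and no reset: what is moved stays moved. The work goes in short steps, Python scripts to look and compute and a tool call to move; the robot and the scene stay as the last step left them, time stands still between calls to the robot, and variables do not carry over. Pictures are saved under pics/ and viewed, at most 10 in all, crops included, and the job is handed in when it is done.

Besides the shell and the picture viewer there is one more tool, called after "Emit:" by a JSON object that holds its "name" and its "arguments". carry_out: Moves the arm, as the interface text tells. Its arguments: {"type":"object","properties":{"deltas":{"type":"array","items":{"type":"array","items":{"type":"number"}}}},"required":["deltas"]}

```bash
mkdir -p pics; cat > h.py <<'E'
import numpy as np, cv2
from station import robot, eyes
def save(n,f):
    im=eyes.get_image(n); cv2.imwrite('pics/'+f,im[:,:,::-1]); return im
def ray(info,u,v):
    f=200/np.tan(np.radians(info['fov_y'])/2)
    d=np.array([(u-info['cx'])/f,(v-info['cy'])/f]); s=d.copy()
    for _ in range(20): s=d/(1+info['k1']*(s@s))
    T=np.array(info['T']); r=T[:3,:3]@np.array([s[0],s[1],1]); return T[:3,3],r/np.linalg.norm(r)
def onz(info,u,v,z):
    o,r=ray(info,u,v); return o+r*(z-o[2])/r[2]
def tri(obs):
    A=np.zeros((3,3));b=np.zeros(3)
    for i,u,v in obs:
        o,r=ray(i,u,v);P=np.eye(3)-np.outer(r,r);A+=P;b+=P@o
    x=np.linalg.solve(A,b)
    res=[np.linalg.norm((np.eye(3)-np.outer(ray(i,u,v)[1],ray(i,u,v)[1]))@(x-ray(i,u,v)[0])) for i,u,v in obs]
    return x,res
def proj(info,p):
    T=np.array(info['T']);c=np.linalg.inv(T)@np.append(p,1);s=c[:2]/c[2];f=200/np.tan(np.radians(info['fov_y'])/2)
    return s*(1+info['k1']*(s@s))*f+[info['cx'],info['cy']]
E
python3 - <<'E'
from h import *
a=save('scene','a.png');b=save('side','b.png')
for n in('scene','side','wrist'):
    i=eyes.camera_info(n);print(n,i['fov_y'],i['k1'],np.round(i['T'],3).tolist())
print(robot.sense())
E
```

```text
scene 51.05724717968404 -0.029991385361992754 [[-0.627, 0.574, -0.526, 1.168], [0.779, 0.46, -0.427, 0.509], [-0.003, -0.678, -0.736, 0.979], [0.0, 0.0, 0.0, 1.0]]
side 54.96703755071047 -0.08432920849023688 [[0.862, -0.299, 0.41, 0.072], [-0.508, -0.523, 0.685, -0.828], [0.01, -0.798, -0.602, 0.869], [0.0, 0.0, 0.0, 1.0]]
wrist 58.14290136534779 -0.044206810334986954 [[0.293, 0.909, 0.298, 0.076], [0.956, -0.278, -0.094, 0.526], [-0.002, 0.312, -0.95, 0.373], [0.0, 0.0, 0.0, 1.0]]
{'clock': 0.1, 'qpos': array([ 1.27402572e+00,  2.38734022e-01, -1.41518237e-02,  1.31923707e+00,
       -7.92715432e-06,  1.57079094e+00]), 'joint_velocities': array([ 0.0011223 , -0.00106956,  0.00247809,  0.00052783,  0.00072643,
       -0.00039979]), 'tau': array([ 3.57428553e-04, -5.39719176e+01,  3.46999812e+01,  1.34660339e-02,
        7.71565988e-05,  1.07862530e-06]), 'tool_pos': array([0.15341651, 0.50167836, 0.22534205]), 'eef_rot': array([ 1.47838669e-01,  9.89011268e-01, -6.56589333e-04, -9.41438170e-05]), 'contact_force': array([-0.22902084, -0.65088089,  0.46487361]), 'torque': array([-0.03533225,  0.03592841,  0.01102986]), 'gripper_force': 0.0, 'grip_width': 1.0027480131453081}
```

View pics/a.png

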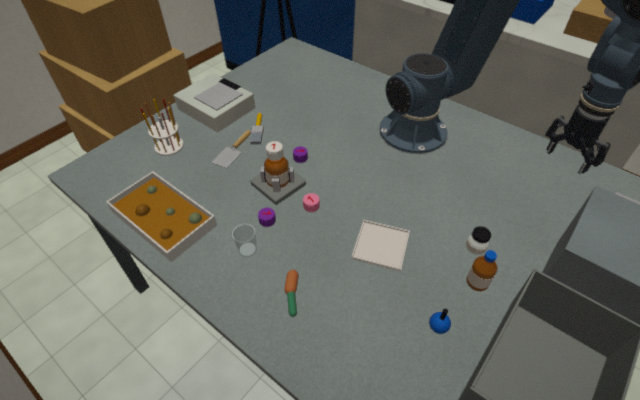

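View pics/b.png

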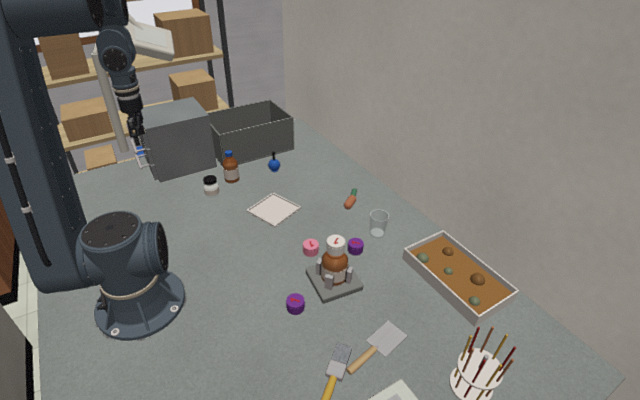

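The scene view shows the white cap at about (275,148) and the dish at about (382,244). In the side view they are at about (336,242) and (273,209). Next I'll enlarge both.

```bash
python3 - <<'E'
import cv2,numpy as np
a=cv2.imread('pics/a.png');b=cv2.imread('pics/b.png')
def c(im,x,y,w,h,s): return cv2.resize(im[y:y+h,x:x+w],None,fx=s,fy=s,interpolation=cv2.INTER_CUBIC)
t=np.hstack([c(a,250,130,50,38,8),c(b,311,225,50,38,8)])
d=np.hstack([c(a,340,210,80,59,5),c(b,235,180,80,59,5)])
cv2.imwrite('pics/c.png',np.vstack([t,d])[:600])
E
```

```text
(no output)
```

View pics/c.png

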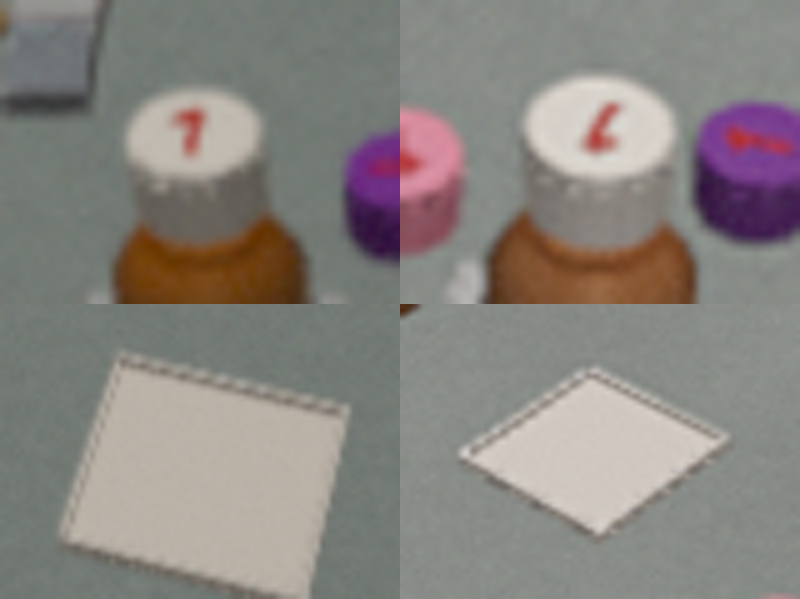

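The crops give the cap top centre at scene (274.0,146.3) and side (335.6,240.7). The dish rim corners are clear in both views.

```bash
python3 - <<'E'
from h import *
s=eyes.camera_info('scene');d=eyes.camera_info('side')
x,r=tri([(s,274,146.3),(d,335.6,240.7)]);print('cap top',x.round(4),r)
A=[(363.2,219.2),(409.6,229.8),(351.6,257.4)];B=[(272.6,192),(300.6,206.4),(274.6,226.2),(246.2,209.8)]
for z in(.012,):
  print([onz(s,*p,z).round(4).tolist() for p in A]);P=np.array([onz(d,*p,z) for p in B]);print(P.round(4).tolist(),P.mean(0))
print('dish tri', [tri([(s,*a),(d,*b)])[0].round(4).tolist() for a in A for b in B if max(tri([(s,*a),(d,*b)])[1])<.01])
i=eyes.camera_info('wrist');q=robot.sense();print(q['tool_pos'],np.arctan2(0.502,.153))
from scipy.spatial.transform import Rotation as R
Rt=R.from_quat(q['eef_rot']).as_matrix();print(Rt.round(3).tolist());print('cam in tool',(Rt.T@(np.array(i['T'])[:3,3]-q['tool_pos'])).round(3),(Rt.T@np.array(i['T'])[:3,:3]).round(3).tolist())
E
```

```text
cap top [ 0.5148 -0.2008  0.1624] [np.float64(0.00031180330476095636), np.float64(0.0003118033047610193)]
[[0.4714, 0.105, 0.012], [0.4195, 0.2341, 0.012], [0.6038, 0.1586, 0.012]]
[[0.5484, 0.2835, 0.012], [0.598, 0.151, 0.012], [0.4675, 0.098, 0.012], [0.4179, 0.2308, 0.012]] [0.50793738 0.1908317  0.012     ]
dish tri [[0.469, 0.103, 0.0079], [0.4185, 0.2334, 0.0102], [0.601, 0.1568, 0.007]]
[0.15341651 0.50167836 0.22534205] 1.2749591989530507
[[-0.956, 0.292, -0.0], [0.292, 0.956, -0.001], [-0.0, -0.001, -1.0]]
cam in tool [ 0.081  0.    -0.148] [[-0.001, -0.95, -0.312], [1.0, -0.0, -0.001], [0.001, -0.312, 0.95]]
```

Emit:
{"name": "carry_out", "arguments": {"deltas": [[1,0,0,-0.03,0.15],[1,0,0,-0.03,0]]}}

```text
clock: 0.35
tool_pos: [0.1534, 0.5016, 0.2861]
eef_rot: [0.223, 0.975, -0.001, -0.0]
contact_force: [1.0, 0.8, -1.0]
grip_width: 0.999
gripper_force: 0.0
```

```bash
python3 - <<'E'
from h import *
from scipy.spatial.transform import Rotation as R
q=robot.sense();Rt=R.from_quat(q['eef_rot']).as_matrix();print(q['qpos'],q['tool_pos'],np.arctan2(Rt[1,0],Rt[0,0]))
E
```

```text
[1.27403378e+00 2.26650419e-01 1.23822270e-01 1.46970354e+00
 2.86492153e-05 1.72287891e+00] [0.15337381 0.50159222 0.28606049] 2.6927476991304773
```

Emit:
{"name": "carry_out", "arguments": {"deltas": [[1,-0.0394,-0.0298,0,0],[1,-0.0394,-0.0298,0,0],[1,-0.0394,-0.0298,0,0],[1,-0.0394,-0.0298,0,0],[1,-0.0394,-0.0298,0,0],[1,-0.0394,-0.0298,0,0],[1,-0.0394,-0.0298,0,0],[1,-0.0394,-0.0298,0,0],[1,-0.0394,-0.0298,0,0],[1,-0.0394,-0.0298,0,0],[1,-0.0394,-0.0298,0,0],[1,-0.0394,-0.0298,0,0]]}}

```text
clock: 1.85
tool_pos: [0.4258, -0.0264, 0.2858]
eef_rot: [0.222, 0.975, 0.0, -0.0]
contact_force: [0.2, 0.6, 0.7]
grip_width: 1.002
gripper_force: 0.0
```

Emit:
{"name": "carry_out", "arguments": {"deltas": [[1,-0.0394,-0.0298,0.006,0],[1,-0.0394,-0.0298,0.006,0],[1,-0.0394,-0.0298,0.006,0],[1,-0.0394,-0.0298,0.006,0],[1,0,0,0,0.18],[1,0,0,0,0.18],[1,0,0,0,0.18],[1,0,0,0,0.18],[1,0,0,0,0.18],[1,0,0,0,0],[1,0,0,0,0]]}}

```text
clock: 3.22
tool_pos: [0.516, -0.2004, 0.2617]
eef_rot: [0.622, 0.783, -0.0, -0.0]
contact_force: [-0.5, -0.4, -0.2]
grip_width: 0.996
gripper_force: 0.0
```

```bash
python3 - <<'E'
from h import *
i=eyes.camera_info('wrist');im=save('wrist','w1.png')
q=robot.sense();print(q['qpos'],q['tool_pos'],q['contact_force'],proj(i,[.5148,-.2008,.163]))
E
```

```text
[-3.70320044e-01  2.79605639e-01  1.34723215e-01  1.42617307e+00
 -7.41450895e-05  9.73200352e-01] [ 0.51598047 -0.20034465  0.26180676] [-1.0187456  -0.82474837  0.44496819] [315.99955676 200.15245681]
```

View pics/w1.png

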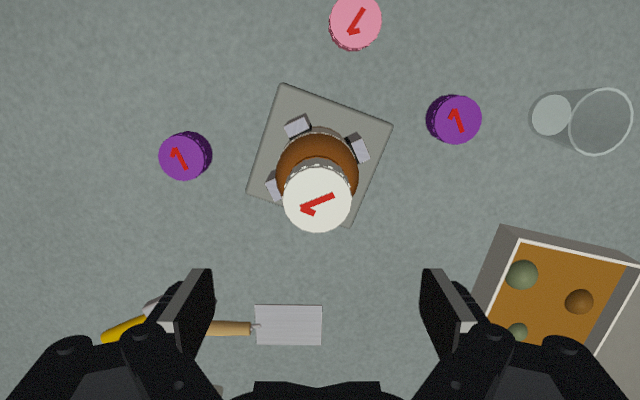

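The wrist view shows the cap top centred near (317.5,199). The prediction was (316,200), so the position is confirmed to about 1 mm.

```bash
python3 - <<'E'
from h import *
i=eyes.camera_info('wrist');im=cv2.imread('pics/w1.png')
hsv=cv2.cvtColor(im,cv2.COLOR_BGR2HSV);m=((hsv[...,2]>190)&(hsv[...,1]<40)).astype('uint8')*255
m[:150]=0;m[245:]=0;m[:,:270]=0;m[:,370:]=0
c=max(cv2.findContours(m,0,2)[0],key=cv2.contourArea);e=cv2.fitEllipse(cv2.convexHull(c));print(e)
p=onz(i,*e[0],.163);print('wrist on z',p);s=eyes.camera_info('scene');d=eyes.camera_info('side')
print(tri([(i,*e[0]),(s,274,146.3),(d,335.6,240.7)]))
from scipy.spatial.transform import Rotation as R
q=robot.sense();print('tool delta',R.from_quat(q['eef_rot']).as_matrix().T@(np.array([p[0],p[1],.150])-q['tool_pos']))
E
```

```text
((316.7378234863281, 199.49635314941406), (64.50247192382812, 68.97837829589844), 90.41960144042969)
wrist on z [ 0.51524399 -0.20022366  0.163     ]
(array([ 0.51502176, -0.20061066,  0.1623457 ]), [np.float64(0.00032218560716615205), np.float64(0.00035358928540633725), np.float64(0.0004242039296680773)])
tool delta [ 0.00027438 -0.00066166  0.11180695]
```

Emit:
{"name": "carry_out", "arguments": {"deltas": [[1,0.0003,-0.0006,0.04,0],[1,0,0,0.04,0],[1,0,0,0.022,0],[1,0,0,0.01,0],[1,0,0,0,0]]}}

```text
clock: 3.9
tool_pos: [0.5153, -0.2002, 0.1499]
eef_rot: [0.623, 0.782, -0.0, -0.0]
contact_force: [0.7, -0.2, 0.3]
grip_width: 0.998
gripper_force: 0.0
```

Emit:
{"name": "carry_out", "arguments": {"deltas": [[0,0,0,0,0],[0,0,0,0,0],[0,0,0,0,0],[0,0,0,0,0],[0,0,0,0,0],[0,0,0,0,0]]}}

```text
clock: 4.65
tool_pos: [0.5159, -0.2004, 0.1504]
eef_rot: [0.624, 0.782, 0.0, 0.001]
contact_force: [1.8, 0.5, 5.2]
grip_width: 0.541
gripper_force: 60.7
```

Emit:
{"name": "carry_out", "arguments": {"deltas": [[0,0,0,0.001,0],[0,0,0,0.001,0],[0,0,0,0.001,0],[0,0,0,0,0]]}}

```text
clock: 5.15
tool_pos: [0.516, -0.2004, 0.1483]
eef_rot: [0.624, 0.782, 0.0, 0.001]
contact_force: [-1.6, 1.7, 14.3]
grip_width: 0.544
gripper_force: 61.8
```

Emit:
{"name": "carry_out", "arguments": {"deltas": [[0,0,0,0,-0.08],[0,0,0,0,-0.08],[0,0,0,0,0]]}}

```text
clock: 5.52
tool_pos: [0.5163, -0.2006, 0.1486]
eef_rot: [0.559, 0.829, 0.0, 0.002]
contact_force: [-0.9, 0.6, 15.4]
grip_width: 0.546
gripper_force: 62.0
```

Emit:
{"name": "carry_out", "arguments": {"deltas": [[0,0,0,0,-0.08],[0,0,0,0,-0.08],[0,0,0,0,0]]}}

```text
clock: 5.9
tool_pos: [0.5164, -0.2007, 0.1487]
eef_rot: [0.491, 0.871, 0.0, 0.002]
contact_force: [-0.3, 0.1, 15.6]
grip_width: 0.546
gripper_force: 61.9
```

Emit:
{"name": "carry_out", "arguments": {"deltas": [[0,0,0,0,-0.08],[0,0,0,0,-0.08],[0,0,0,0,0]]}}

```text
clock: 6.28
tool_pos: [0.5165, -0.2007, 0.1484]
eef_rot: [0.419, 0.908, 0.0, 0.002]
contact_force: [0.5, 0.7, 13.4]
grip_width: 0.544
gripper_force: 61.7
```

```bash
python3 -c "
from h import *
q=robot.sense();print(q['torque'],q['qpos'][5],q['contact_force'])"
```

```text
[-0.00897169 -0.05277717  0.03960868] 0.4951249183850312 [ 0.49624384  0.7114968  13.39246631]
```

Emit:
{"name": "carry_out", "arguments": {"deltas": [[0,0,0,0,-0.08],[0,0,0,0,0]]}}

```text
clock: 6.52
tool_pos: [0.5164, -0.2006, 0.1479]
eef_rot: [0.383, 0.924, -0.0, 0.001]
contact_force: [1.1, -1.4, 8.1]
grip_width: 0.544
gripper_force: 61.2
```

Emit:
{"name": "carry_out", "arguments": {"deltas": [[0,0,0,0,-0.08],[0,0,0,0,0]]}}

```text
clock: 6.78
tool_pos: [0.5162, -0.2006, 0.1477]
eef_rot: [0.346, 0.938, -0.0, 0.001]
contact_force: [0.7, -1.1, 7.8]
grip_width: 0.544
gripper_force: 61.2
```

Emit:
{"name": "carry_out", "arguments": {"deltas": [[0,0,0,0,-0.08],[0,0,0,0,0]]}}

```text
clock: 7.02
tool_pos: [0.516, -0.2005, 0.1476]
eef_rot: [0.308, 0.951, -0.0, 0.001]
contact_force: [0.3, -0.3, 8.6]
grip_width: 0.547
gripper_force: 61.2
```

```bash
python3 -c "
from h import *
q=robot.sense();print(q['torque'],q['qpos'][5],q['contact_force'])"
```

```text
[-0.08747736 -0.10379877 -0.03905044] 0.2551984853838068 [ 0.3002422  -0.30344431  8.63589933]
```

Emit:
{"name": "carry_out", "arguments": {"deltas": [[0,0,0,0.001,0],[0,0,0,0.001,0],[0,0,0,0,0]]}}

```text
clock: 7.4
tool_pos: [0.5159, -0.2006, 0.1458]
eef_rot: [0.308, 0.951, -0.0, 0.001]
contact_force: [0.4, -0.4, 10.7]
grip_width: 0.545
gripper_force: 61.3
```

Emit:
{"name": "carry_out", "arguments": {"deltas": [[0,0,0,0.0007,0],[0,0,0,0.0003,0],[0,0,0,0,0]]}}

```text
clock: 7.78
tool_pos: [0.516, -0.2006, 0.1455]
eef_rot: [0.308, 0.951, -0.0, 0.001]
contact_force: [-2.2, 0.0, 14.8]
grip_width: 0.542
gripper_force: 62.0
```

```bash
python3 -c "
from h import *
q=robot.sense();print(q['torque'],q['qpos'][5],q['contact_force'])"
```

```text
[ 0.13125111  0.40122418 -0.04700105] 0.256294740057777 [-2.21466985  0.02782585 14.81444417]
```

Emit:
{"name": "carry_out", "arguments": {"deltas": [[0,0,0,0,-0.08],[0,0,0,0,-0.08],[0,0,0,0,0]]}}

```text
clock: 8.15
tool_pos: [0.5159, -0.2006, 0.1455]
eef_rot: [0.231, 0.973, -0.0, 0.001]
contact_force: [-1.9, 0.8, 14.5]
grip_width: 0.548
gripper_force: 62.0
```

```bash
python3 -c "
from h import *
q=robot.sense();print(q['torque'],q['qpos'][5],q['contact_force'],q['tool_pos'])"
```

```text
[ 0.07877136  0.45851687 -0.14656901] 0.09534944663545954 [-1.89305247  0.83681784 14.528395  ] [ 0.51589438 -0.20063077  0.1454663 ]
```

Emit:
{"name": "carry_out", "arguments": {"deltas": [[0,0,0,0,-0.08],[0,0,0,0,-0.08],[0,0,0,0,0]]}}

```text
clock: 8.52
tool_pos: [0.5159, -0.2007, 0.1455]
eef_rot: [0.152, 0.988, -0.001, 0.001]
contact_force: [-2.6, -0.4, 15.4]
grip_width: 0.54
gripper_force: 62.0
```

```bash
python3 -c "
from h import *
q=robot.sense();print(q['torque'],q['qpos'][5],q['contact_force'],q['tool_pos'])"
```

```text
[ 0.10667034  0.44560887 -0.17258982] -0.06465613186492958 [-2.55927622 -0.41611357 15.40270509] [ 0.51585196 -0.20069247  0.14549312]
```

Emit:
{"name": "carry_out", "arguments": {"deltas": [[0,0,0,0,-0.08],[0,0,0,0,0]]}}

```text
clock: 8.78
tool_pos: [0.5158, -0.2007, 0.1455]
eef_rot: [0.113, 0.994, -0.001, 0.001]
contact_force: [-3.2, -0.5, 16.6]
grip_width: 0.544
gripper_force: 62.0
```

```bash
python3 -c "
from h import *
q=robot.sense();print(q['torque'],q['qpos'][5],q['contact_force'],q['tool_pos'])"
```

```text
[-0.01611609  0.51525238 -0.13675982] -0.1446280056542886 [-3.19227654 -0.50121522 16.62032745] [ 0.51581939 -0.20068188  0.1454737 ]
```

Emit:
{"name": "carry_out", "arguments": {"deltas": [[0,0,0,-0.0002,-0.08],[0,0,0,0,0]]}}

```text
clock: 9.02
tool_pos: [0.5158, -0.2007, 0.1455]
eef_rot: [0.073, 0.997, -0.001, 0.001]
contact_force: [-1.9, -1.2, 13.6]
grip_width: 0.545
gripper_force: 61.8
```

```bash
python3 -c "
from h import *
q=robot.sense();print(q['torque'],q['qpos'][5],q['contact_force'],q['tool_pos'])"
```

```text
[-0.00061644  0.43116697 -0.12865815] -0.22463729762864454 [-1.87381616 -1.16155796 13.59900707] [ 0.51581033 -0.20072192  0.1455238 ]
```

Emit:
{"name": "carry_out", "arguments": {"deltas": [[0,0,0,0,-0.08],[0,0,0,0,0]]}}

```text
clock: 9.28
tool_pos: [0.5158, -0.2007, 0.1455]
eef_rot: [0.033, 0.999, -0.001, 0.001]
contact_force: [-2.2, -1.5, 15.0]
grip_width: 0.544
gripper_force: 61.8
```

```bash
python3 -c "
from h import *
q=robot.sense();print(q['torque'],q['qpos'][5],q['contact_force'],q['tool_pos'])"
```

```text
[-0.10969036  0.42987449 -0.14979018] -0.3046089882422535 [-2.23112122 -1.48998162 15.03066665] [ 0.51582849 -0.2007404   0.14549808]
```

Emit:
{"name": "carry_out", "arguments": {"deltas": [[0,0,0,0,-0.08],[0,0,0,0,0]]}}

```text
clock: 9.52
tool_pos: [0.5158, -0.2008, 0.1455]
eef_rot: [-0.007, 1.0, -0.001, 0.001]
contact_force: [-1.9, -0.9, 13.4]
grip_width: 0.545
gripper_force: 61.8
```

```bash
python3 -c "
from h import *
q=robot.sense();print(q['torque'],q['qpos'][5],q['contact_force'],q['tool_pos'])"
```

```text
[-0.05632416  0.4288948  -0.15725229] -0.3846161864722184 [-1.87853066 -0.89358067 13.41715542] [ 0.51581712 -0.20076988  0.14551558]
```

Emit:
{"name": "carry_out", "arguments": {"deltas": [[0,0,0,0,-0.03],[0,0,0,0,0]]}}

```text
clock: 9.78
tool_pos: [0.5158, -0.2008, 0.1455]
eef_rot: [-0.022, 1.0, -0.001, 0.001]
contact_force: [-1.8, -0.8, 14.0]
grip_width: 0.541
gripper_force: 61.8
```

```bash
cat > t.py <<'E'
from h import *
q=robot.sense();print(q['torque'].round(3),q['qpos'][5].round(4),q['contact_force'].round(1),q['tool_pos'].round(4),q['tau'].round(2))
E
python3 t.py
```

```text
[-0.105  0.473 -0.158] -0.4138 [-1.8 -0.8 14. ] [ 0.5158 -0.2008  0.1455] [  1.03 -51.11  28.83  -0.81   0.4   -0.37]
```

Emit:
{"name": "carry_out", "arguments": {"deltas": [[0,0,0,0,-0.04],[0,0,0,0,0]]}}

```text
clock: 10.02
tool_pos: [0.5158, -0.2008, 0.1455]
eef_rot: [-0.042, 0.999, -0.001, 0.001]
contact_force: [-2.1, -0.3, 14.1]
grip_width: 0.549
gripper_force: 61.8
```

```bash
python3 t.py
```

```text
[-0.075  0.437 -0.156] -0.454 [-2.1 -0.3 14.1] [ 0.5158 -0.2008  0.1455] [  1.05 -51.1   28.82  -0.82   0.42  -0.41]
```

Emit:
{"name": "carry_out", "arguments": {"deltas": [[0,0,0,0,-0.04],[0,0,0,0,0]]}}

```text
clock: 10.28
tool_pos: [0.5158, -0.2008, 0.1455]
eef_rot: [-0.062, 0.998, -0.001, 0.001]
contact_force: [-2.0, -1.4, 14.6]
grip_width: 0.544
gripper_force: 61.8
```

```bash
python3 t.py
```

```text
[-0.093  0.431 -0.2  ] -0.494 [-2.  -1.4 14.6] [ 0.5158 -0.2008  0.1455] [  1.09 -51.1   28.81  -0.81   0.44  -0.41]
```

Emit:
{"name": "carry_out", "arguments": {"deltas": [[0,0,0,0,-0.04],[0,0,0,0,0]]}}

```text
clock: 10.52
tool_pos: [0.5158, -0.2008, 0.1455]
eef_rot: [-0.082, 0.997, -0.001, 0.001]
contact_force: [-1.5, -0.9, 13.8]
grip_width: 0.543
gripper_force: 61.8
```

```bash
python3 t.py
```

```text
[-0.123  0.432 -0.12 ] -0.534 [-1.5 -0.9 13.8] [ 0.5158 -0.2008  0.1455] [  1.12 -51.11  28.81  -0.81   0.45  -0.41]
```

Emit:
{"name": "carry_out", "arguments": {"deltas": [[0,0,0,0,-0.04],[0,0,0,0,0]]}}

```text
clock: 10.78
tool_pos: [0.5158, -0.2008, 0.1455]
eef_rot: [-0.101, 0.995, -0.001, 0.001]
contact_force: [-2.6, -1.1, 14.4]
grip_width: 0.55
gripper_force: 61.8
```

```bash
python3 t.py
```

```text
[-0.128  0.487 -0.172] -0.574 [-2.6 -1.1 14.4] [ 0.5158 -0.2008  0.1455] [  1.16 -51.11  28.8   -0.8    0.47  -0.41]
```

Emit:
{"name": "carry_out", "arguments": {"deltas": [[0,0,0,0,-0.04],[0,0,0,0,0]]}}

```text
clock: 11.02
tool_pos: [0.5158, -0.2008, 0.1455]
eef_rot: [-0.121, 0.993, -0.001, 0.001]
contact_force: [-2.3, -1.1, 14.4]
grip_width: 0.55
gripper_force: 61.8
```

```bash
python3 t.py
```

```text
[-0.162  0.498 -0.18 ] -0.614 [-2.3 -1.1 14.4] [ 0.5158 -0.2008  0.1455] [  1.19 -51.11  28.79  -0.79   0.49  -0.41]
```

Emit:
{"name": "carry_out", "arguments": {"deltas": [[0,0,0,0,-0.04],[0,0,0,0,0]]}}

```text
clock: 11.28
tool_pos: [0.5158, -0.2008, 0.1455]
eef_rot: [-0.141, 0.99, -0.001, 0.001]
contact_force: [-1.8, -0.9, 14.6]
grip_width: 0.543
gripper_force: 61.8
```

```bash
python3 t.py
```

```text
[-0.171  0.479 -0.184] -0.654 [-1.8 -0.9 14.6] [ 0.5158 -0.2008  0.1455] [  1.22 -51.12  28.78  -0.78   0.51  -0.41]
```

Emit:
{"name": "carry_out", "arguments": {"deltas": [[0,0,0,0,-0.04],[0,0,0,0,0]]}}

```text
clock: 11.52
tool_pos: [0.5158, -0.2009, 0.1455]
eef_rot: [-0.161, 0.987, -0.001, 0.001]
contact_force: [-2.8, -1.1, 13.3]
grip_width: 0.544
gripper_force: 61.8
```

```bash
python3 t.py
```

```text
[-0.198  0.476 -0.136] -0.694 [-2.8 -1.1 13.3] [ 0.5158 -0.2009  0.1455] [  1.25 -51.13  28.77  -0.78   0.53  -0.41]
```

Emit:
{"name": "carry_out", "arguments": {"deltas": [[0,0,0,0,-0.04],[0,0,0,0,0]]}}

```text
clock: 11.78
tool_pos: [0.5158, -0.2009, 0.1455]
eef_rot: [-0.181, 0.984, -0.001, 0.001]
contact_force: [-1.9, -1.6, 13.2]
grip_width: 0.543
gripper_force: 61.8
```

```bash
python3 t.py
```

```text
[-0.19   0.523 -0.22 ] -0.734 [-1.9 -1.6 13.2] [ 0.5158 -0.2009  0.1455] [  1.28 -51.14  28.76  -0.77   0.54  -0.41]
```

Emit:
{"name": "carry_out", "arguments": {"deltas": [[0,0,0,0,-0.04],[0,0,0,0,0]]}}

```text
clock: 12.02
tool_pos: [0.5158, -0.2009, 0.1455]
eef_rot: [-0.2, 0.98, -0.001, 0.001]
contact_force: [-1.4, -2.0, 14.6]
grip_width: 0.55
gripper_force: 61.8
```

```bash
python3 t.py
```

```text
[-0.164  0.505 -0.225] -0.774 [-1.4 -2.  14.6] [ 0.5158 -0.2009  0.1455] [  1.32 -51.14  28.75  -0.76   0.56  -0.43]
```

Emit:
{"name": "carry_out", "arguments": {"deltas": [[0,0,0,0,-0.02],[0,0,0,0,0]]}}

```text
clock: 12.28
tool_pos: [0.5158, -0.2009, 0.1455]
eef_rot: [-0.21, 0.978, -0.001, 0.001]
contact_force: [-2.2, -1.2, 13.8]
grip_width: 0.55
gripper_force: 61.8
```

```bash
python3 t.py
```

```text
[-0.193  0.435 -0.361] -0.7934 [-2.2 -1.2 13.8] [ 0.5158 -0.2009  0.1455] [  1.5  -51.17  28.75  -0.74   0.54  -0.52]
```

Emit:
{"name": "carry_out", "arguments": {"deltas": [[0,0,0,0,-0.01],[0,0,0,0,0]]}}

```text
clock: 12.52
tool_pos: [0.5158, -0.2009, 0.1455]
eef_rot: [-0.214, 0.977, -0.001, 0.001]
contact_force: [-2.7, -1.2, 14.2]
grip_width: 0.542
gripper_force: 61.8
```

```bash
python3 t.py
```

```text
[-0.186  0.456 -0.531] -0.8031 [-2.7 -1.2 14.2] [ 0.5158 -0.2009  0.1455] [  1.61 -51.18  28.74  -0.73   0.52  -0.61]
```

Emit:
{"name": "carry_out", "arguments": {"deltas": [[0,0,0,0,0.05],[0,0,0,0,0.04],[0,0,0,0,0],[0,0,0,-0.002,0],[0,0,0,-0.002,0],[0,0,0,-0.002,0],[0,0,0,0,0]]}}

```text
clock: 13.4
tool_pos: [0.5157, -0.2008, 0.1506]
eef_rot: [-0.171, 0.985, -0.001, 0.0]
contact_force: [0.4, -1.3, 4.9]
grip_width: 0.549
gripper_force: 60.8
```

```bash
python3 t.py
```

```text
[-0.427 -0.097  0.032] -0.7137 [ 0.4 -1.3  4.9] [ 0.5157 -0.2008  0.1506] [ 8.400e-01 -5.608e+01  3.066e+01  6.000e-01  4.600e-01  1.000e-02]
```

Emit:
{"name": "carry_out", "arguments": {"deltas": [[0,0,0,-0.001,0],[0,0,0,-0.001,0],[0,0,0,-0.001,0],[0,0,0,0,0]]}}

```text
clock: 13.9
tool_pos: [0.5154, -0.2003, 0.1531]
eef_rot: [-0.171, 0.985, -0.0, -0.0]
contact_force: [1.5, -2.4, 3.2]
grip_width: 0.548
gripper_force: 61.2
```

```bash
python3 t.py
```

```text
[-0.501 -0.296  0.043] -0.7137 [ 1.5 -2.4  3.2] [ 0.5154 -0.2003  0.1531] [  0.86 -57.03  30.8    1.07   0.51  -0.  ]
```

Emit:
{"name": "carry_out", "arguments": {"deltas": [[0,0,0,-0.0015,0],[0,0,0,-0.0015,0],[0,0,0,0,0]]}}

```text
clock: 14.28
tool_pos: [0.5152, -0.2002, 0.1559]
eef_rot: [-0.171, 0.985, 0.0, -0.0]
contact_force: [2.1, -2.8, -2.3]
grip_width: 0.544
gripper_force: 61.9
```

```bash
python3 t.py
```

```text
[-0.733 -0.351  0.023] -0.7137 [ 2.1 -2.8 -2.3] [ 0.5152 -0.2002  0.1559] [ 1.250e+00 -5.936e+01  3.226e+01  1.300e+00  7.400e-01 -1.000e-02]
```

Emit:
{"name": "carry_out", "arguments": {"deltas": [[0,0,0,-0.001,0],[0,0,0,-0.001,0],[0,0,0,0,0]]}}

```text
clock: 14.65
tool_pos: [0.5152, -0.2, 0.1582]
eef_rot: [-0.171, 0.985, 0.0, -0.0]
contact_force: [1.6, -2.0, -0.5]
grip_width: 0.545
gripper_force: 61.9
```

```bash
python3 t.py
```

```text
[-0.315 -0.226  0.001] -0.7137 [ 1.6 -2.  -0.5] [ 0.5152 -0.2     0.1582] [  0.45 -58.88  32.82   0.67   0.28  -0.  ]
```

Free, so I'll lift on.

Emit:
{"name": "carry_out", "arguments": {"deltas": [[0,0,0,-0.004,0],[0,0,0,-0.004,0],[0,0,0,-0.006,0],[0,0,0,-0.008,0],[0,0,0,-0.01,0],[0,0,0,-0.02,0],[0,0,0,-0.03,0],[0,0,0,-0.02,0],[0,0,0,0,0]]}}

```text
clock: 15.78
tool_pos: [0.5161, -0.2005, 0.2619]
eef_rot: [-0.171, 0.985, -0.001, 0.001]
contact_force: [0.1, -0.3, -0.8]
grip_width: 0.542
gripper_force: 62.0
```

```bash
python3 t.py; python3 - <<'E'
from h import *
from scipy.spatial.transform import Rotation as R
im=save('wrist','w2.png')
q=robot.sense();Rt=R.from_quat(q['eef_rot']).as_matrix();print(np.arctan2(Rt[1,0],Rt[0,0]),Rt.T@(np.array([.510,.193,.20])-q['tool_pos']))
E
```

```text
[ 0.015 -0.002 -0.028] -0.7137 [ 0.1 -0.3 -0.8] [ 0.5161 -0.2005  0.2619] [  0.   -59.19  36.8    0.67  -0.     0.  ]
-2.798392162304475 [-0.12696161  0.37234236  0.06035434]
```

View pics/w2.png

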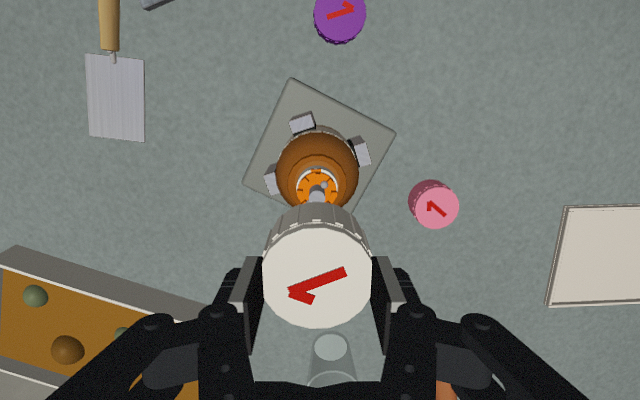

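The cap is off and held, with the neck visible at about (317,185) and the dish at the right edge. I'll move over to look at the dish from beside it.

Emit:
{"name": "carry_out", "arguments": {"deltas": [[0,-0.01,0.02,0,0],[0,-0.02,0.04,0,0],[0,-0.02,0.042,0,0],[0,-0.02,0.045,0,0],[0,-0.02,0.045,0,0],[0,-0.02,0.045,0,0],[0,-0.02,0.045,0,0],[0,-0.02,0.04,0,0],[0,-0.02,0.03,0,0],[0,-0.01,0.02,0,0],[0,0,0,0,0],[0,0,0,0,0]]}}

```text
clock: 17.32
tool_pos: [0.5594, 0.2098, 0.2598]
eef_rot: [-0.171, 0.985, -0.0, -0.0]
contact_force: [-0.6, 0.8, -0.1]
grip_width: 0.542
gripper_force: 62.0
```

```bash
python3 - <<'E'
from h import *
import pickle
i=eyes.camera_info('wrist');im=save('wrist','w3.png');pickle.dump(i,open('w3.pkl','wb'))
q=robot.sense();print(q['tool_pos'],q['joint_velocities'].round(3),q['qpos'].round(2),proj(i,[.51,.193,.01]))
E
```

```text
[0.55949809 0.20962652 0.26002602] [-0.006 -0.004  0.003 -0.001  0.002  0.001] [ 0.36  0.36  0.25  1.46 -0.    0.02] [317.37659442 111.19066046]
```

View pics/w3.png

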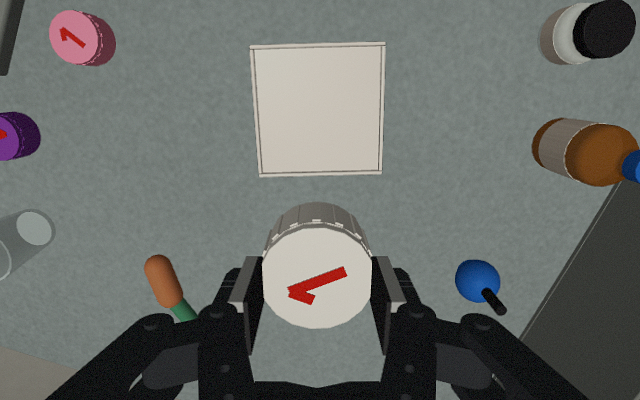

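The dish's outer rim corners are at about (250,45), (385,43), (381,174) and (260,176), and the cap is held level.

```bash
python3 - <<'E'
from h import *
import pickle
from scipy.spatial.transform import Rotation as R
i=pickle.load(open('w3.pkl','rb'))
P=np.array([onz(i,u,v,.012) for u,v in[(250,45),(385,43),(381,174),(260,176)]]);c=P.mean(0);print(P.round(4).tolist(),c)
print([np.linalg.norm(P[k]-P[k-1]).round(4) for k in range(4)])
q=robot.sense();print(R.from_quat(q['eef_rot']).as_matrix().T@(np.array([c[0],c[1],.0253])-q['tool_pos']))
s=eyes.camera_info('scene');d=eyes.camera_info('side')
print([tri([(i,*w),(s,*a),(d,*b)])[0].round(4).tolist() for w,a,b in[((381,174),(351.6,257.4),(300.6,206.4)),((385,43),(409.6-0,229.8),(246.2,209.8)),((250,45),(363.2,219.2),(274.6,226.2))]])
E
```

```text
[[0.4704, 0.1057, 0.012], [0.4223, 0.235, 0.012], [0.5509, 0.284, 0.012], [0.5991, 0.1558, 0.012]] [0.51066226 0.19511348 0.012     ]
[np.float64(0.1381), np.float64(0.1379), np.float64(0.1376), np.float64(0.137)]
[0.05074745 0.00280157 0.23475246]
[[0.5891, 0.2062, 0.0087], [0.42, 0.2344, 0.0102], [0.4696, 0.1039, 0.0076]]
```

Emit:
{"name": "carry_out", "arguments": {"deltas": [[0,0.02,0.001,0,0],[0,0.021,0.002,0.02,0],[0,0.01,0,0.04,0],[0,0,0,0.05,0],[0,0,0,0.05,0],[0,0,0,0.035,0],[0,0,0,0.02,0],[0,0,0,0.01,0],[0,0,0,0,0],[0,0,0,0,0]]}}

```text
clock: 18.62
tool_pos: [0.5114, 0.1963, 0.0361]
eef_rot: [-0.171, 0.985, 0.0, 0.001]
contact_force: [0.3, 0.5, -0.0]
grip_width: 0.543
gripper_force: 62.0
```

```bash
python3 t.py
```

```text
[-0.006 -0.028  0.06 ] 0.0238 [ 0.3  0.5 -0. ] [0.5114 0.1963 0.0361] [-1.100e-01 -6.034e+01  2.830e+01  1.000e-02 -0.000e+00 -0.000e+00]
```

Emit:
{"name": "carry_out", "arguments": {"deltas": [[0,0.0016,-0.0013,0.004,0],[0,0,0,0.003,0],[0,0,0,0.0015,0],[0,0,0,0,0]]}}

```text
clock: 19.12
tool_pos: [0.5095, 0.1946, 0.0265]
eef_rot: [-0.171, 0.985, -0.0, -0.0]
contact_force: [-0.4, -0.2, 0.1]
grip_width: 0.54
gripper_force: 62.0
```

```bash
python3 t.py
```

```text
[0.017 0.063 0.015] 0.0215 [-0.4 -0.2  0.1] [0.5095 0.1946 0.0265] [-2.000e-02 -6.100e+01  2.811e+01 -5.000e-02 -0.000e+00 -0.000e+00]
```

Emit:
{"name": "carry_out", "arguments": {"deltas": [[0,0,0,0.0007,0],[0,0,0,0,0]]}}

```text
clock: 19.38
tool_pos: [0.5096, 0.1946, 0.0259]
eef_rot: [-0.171, 0.985, -0.0, -0.0]
contact_force: [-0.3, 0.5, -0.5]
grip_width: 0.546
gripper_force: 62.0
```

Emit:
{"name": "carry_out", "arguments": {"deltas": [[0,0,0,0.0005,0],[0,0,0,0,0]]}}

```text
clock: 19.62
tool_pos: [0.5097, 0.1946, 0.0255]
eef_rot: [-0.171, 0.985, -0.0, 0.0]
contact_force: [-0.5, -1.4, 0.7]
grip_width: 0.546
gripper_force: 62.3
```

Emit:
{"name": "carry_out", "arguments": {"deltas": [[0,0,0,0.0003,0],[0,0,0,0,0]]}}

```text
clock: 19.88
tool_pos: [0.5097, 0.1946, 0.0254]
eef_rot: [-0.171, 0.985, -0.0, 0.0]
contact_force: [-2.2, -0.4, 5.0]
grip_width: 0.545
gripper_force: 62.7
```

Emit:
{"name": "carry_out", "arguments": {"deltas": [[0,0,0,0.0003,0],[0,0,0,0,0]]}}

```text
clock: 20.12
tool_pos: [0.5097, 0.1945, 0.0253]
eef_rot: [-0.171, 0.985, 0.0, 0.0]
contact_force: [-1.9, -1.2, 8.4]
grip_width: 0.542
gripper_force: 63.1
```

The cap is seated. I'll ease the press, open part way, and rise.

Emit:
{"name": "carry_out", "arguments": {"deltas": [[0,0,0,-0.0004,0],[0,0,0,0,0],[0.6,0,0,0,0],[0.65,0,0,0,0],[0.7,0,0,0,0],[0.75,0,0,0,0],[0.8,0,0,0,0],[0.8,0,0,0,0],[0.8,0,0,0,0]]}}

```text
clock: 21.25
tool_pos: [0.5096, 0.1945, 0.0252]
eef_rot: [-0.171, 0.985, -0.0, -0.0]
contact_force: [-0.7, -0.0, -0.4]
grip_width: 0.801
gripper_force: 0.0
```

Emit:
{"name": "carry_out", "arguments": {"deltas": [[0.8,0,0,-0.005,0],[0.8,0,0,-0.01,0],[0.8,0,0,-0.03,0],[0.8,0,0,-0.05,0],[0.8,-0.02,0,-0.05,0],[0.8,-0.04,0,-0.03,0],[0.8,0,0,0,0],[0.8,0,0,0,0]]}}

```text
clock: 22.25
tool_pos: [0.5652, 0.2144, 0.1997]
eef_rot: [-0.171, 0.985, -0.0, -0.001]
contact_force: [-0.8, -0.6, -0.5]
grip_width: 0.801
gripper_force: 0.0
```

```bash
python3 - <<'E'
from h import *
i=eyes.camera_info('wrist')
w=save('wrist','w4.png');s=save('scene','s4.png')
q=robot.sense();print(q['tool_pos'],q['contact_force'],proj(i,[.5103,.1945,.038]))
c=cv2.resize(s[130:290,230:420],(475,400),interpolation=cv2.INTER_CUBIC)
cv2.imwrite('pics/f.png',cv2.resize(np.hstack([w,c]),(800,287))[:,:,::-1])
E
```

```text
[0.56463939 0.21424607 0.19922274] [-0.18064758 -0.2749109   0.010957  ] [316.14332289 111.36513362]
```

View pics/f.png

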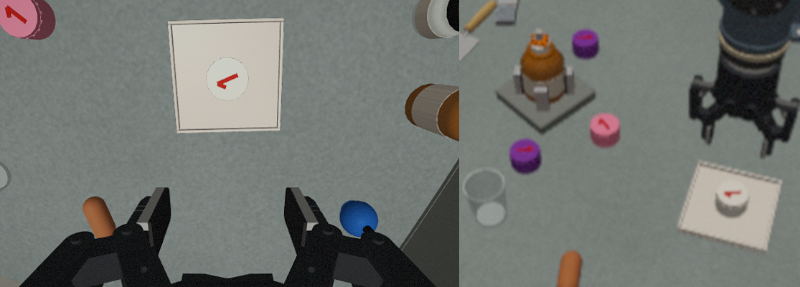

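The cap stands upright in the dish at about (227,79), centred, and the other things are undisturbed.

```bash
python3 -c "
from h import *
print(robot.finish_job())"
```

```text
the job is handed in; nothing more can be done
None
```

The white cap was pressed, turned to its stop, lifted off and set down upright in the middle of the dish, and the job was handed in at about 22 s on the robot's clock, with no verdict returned.

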